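# Heft the resin tins and hold up the heaviest

### The arm

A 7-joint arm with a two-finger parallel gripper is mounted at the origin on the work surface. World frame = base frame: x ahead of the robot, y to its left, z up, the work surface at z = 0. Lengths are in m, angles in rad, forces in N, time in s.
With the tool pointing down it reaches from about 0.425 to 0.875 m from the base axis. Payload 4.7 kg.
Tool frame: the origin (TCP) lies midway between the tips of the shut fingers; the grasp point (between the pads) lies 19 mm behind it; z points along the fingers, y is the line along which they close (so a half turn about z gives the same grasp; the last joint's range is limited). The gripper opens to 87 mm and grips with 3 to 60 N. Pads are 19 mm wide; open, the fingers measure 117 mm over their backs; the gripper's body (75 mm by 190 mm) begins 51 mm behind the grasp point.
Start: joints at [-1.251, 0.321, -0.07, 1.45, 0.023, 1.371, -0.057], TCP at [0.196, 0.62, 0.223] pointing down, gripper open.
Joint ranges: [-2.86, 2.86], [-0.3, 2.09], [-1.38, 1.24], [0.06, 2.45], [-1.56, 4.7], [0.09, 2.05], [-2.69, 2.69]. Speed limits (rad/s): [2.57, 2.57, 3.14, 3.14, 3.14, 3.14, 3.14].

### API

Orientations are given as a unit quaternion [w, x, y, z].
In Python, from plant import * gives the robot as it stands. The module is installed in compiled form; this text tells all that it offers.
- The arm moves only by the tool carry_out, never from a script. Its argument "plan" is a list of rows, each a list of 3 entries, a list of its own where there are three numbers: the finger opening in mm, from 0 to 87, then the shift along the tool's x, y, z in mm, then the turn, a rotation vector about the tool's x, y, z in rad. In form: [[gripper, [dx, dy, dz], [wx, wy, wz]], ...]. A call has 1 to 12 rows; each row is the pose to reach, as a shift and turn from the pose commanded when the call began, along the tool's axes at that moment; what a row does not reach only later rows make up. A row lasts 1/12 s, in which the tool goes at most 41.7 mm and 7.16 degrees, less where a joint would pass 70% of its speed; a pose out of reach is approached as far as the arm can. A call with a gripper value outside its range is refused whole. The fingers move at their own pace and stop on an object; the grip force is fixed at half the most. Time passes only in rows, so rows that repeat a pose let the fingers close. It gives the time, the measured TCP pose, the force, the opening and the grip force at its end, in the units of the state.
- get_state(): the state, without advancing time (a new reading comes with each control period).
- camera(name): name is "scene" or "top" or "wrist"; returns (picture, depth): 384x512x3 uint8, blue, green, red; 384x512 float32, m along the optical axis (not along the pixel's ray), 0 where there is no reading.
- calibration(name): a dict with "camera_matrix" (3x3 intrinsics, pixels), "rvec" (rotation vector, rad) and "tvec" (3), from world to camera coordinates, as OpenCV has them. Camera axes: x right, y down, z forward; pixel columns grow to the right and rows downward; lengths in m; the calibration is good to about 2 mm. The wrist camera is an equidistant fisheye: a pixel r from the principal point sees the ray r / f radians off the axis. A picture is of the moment at which its call begins: read the wrist's pose just before it. calibration takes no time and is no camera call; for the wrist camera it gives the pose at the moment of the call.
- close_job(): hands the job in; it is judged then, once.
The state is a dict: "time_s": time; "joint_pos": joint angles; "qd": joint speeds; "joint_efforts": joint torques, N m; "position": TCP position; "eef_rot": TCP orientation; "ft_force": force on the tool from outside, world axes, zero at the start; "ft_torque": the same for the moment, N m; "grip_width": finger opening in m; "finger_force": force on a finger pad.
Only numpy, scipy, OpenCV 4.12 (cv2) and the standard library are available. Lean on these libraries where they do the work, as an engineer would, in place of code of your own. Each camera call takes 0.05 s, during which the arm holds its last target. There are 200 camera calls.

### The job

The three black tins in the rack look alike, but one is the full one: it holds more resin than the others. Pull the snapped-on retaining bar off the rack by its red grip and stand it on the counter clear of the rack, then heft the tins in turn from your left to your right, raising each clear of the rack board for a moment and standing it back in its place. Finish holding the heaviest one up, upright and still, its base higher than the lids of the other two standing in the rack; do not let go of it at the end, knock a tin over, or shift the jar, the bottle or the mortar.

Things in the scene. Friction and masses are not known exactly. Their poses are not given: they have to be found in the camera images.
- rack: fixed tin rack: wooden board 90 x 270 mm, 12 mm thick, lips 8 mm high front and back (inner faces x = +-34 mm), end walls 60 mm wide, 116 mm high, inner faces y = +-97 mm; brass catches outside to y = +-131, 108 mm high. Origin: centre of underside; x away from the robot, y to its left along the row, z up. Tins at y = 66, 0, -66 +-2 mm
- keeper: retaining bar over the tins: steel strip 34 x 226 x 8 mm, upright red grip on its middle 14 (x) x 60 (y) mm, top 46 mm above origin; end tongues, in rack pockets, reach 32.5 mm below. Origin: centre of strip underside, axes as rack's; seated 116 mm above the counter. 0.16 kg. Pull straight up: 1 mm free, catches yield at about 15-22 N, tongues out after 33 mm. Stands on its tongues
- tin_left: Left (+y) of 3 identical closed square black tins, 50 x 50 x 100 mm, brass band and lid disc, blank label. Origin: centre of underside (12 mm above the counter in the rack); z up, x and y across flat sides, within 0.05 rad of the rack's. Weighs 0.17-0.54 kg, varies; the heaviest (any of the 3) beats the others by 0.15 kg or more; its content may shift 3 mm. Grip 20-60 N is fine
- tin_middle: Middle of 3 identical closed square black tins, 50 x 50 x 100 mm, brass band and lid disc, blank label. Origin: centre of underside (12 mm above the counter in the rack); z up, x and y across flat sides, within 0.05 rad of the rack's. Weighs 0.17-0.54 kg, varies; the heaviest (any of the 3) beats the others by 0.15 kg or more; its content may shift 3 mm. Grip 20-60 N is fine
- tin_right: Right (-y) of 3 identical closed square black tins, 50 x 50 x 100 mm, brass band and lid disc, blank label. Origin: centre of underside (12 mm above the counter in the rack); z up, x and y across flat sides, within 0.05 rad of the rack's. Weighs 0.17-0.54 kg, varies; the heaviest (any of the 3) beats the others by 0.15 kg or more; its content may shift 3 mm. Grip 20-60 N is fine
- herb_jar: bystander: glass herb jar with black lid, 85 mm across, 136 mm tall, on the counter to the left of the rack; origin: centre of its underside
- bottle: bystander: amber bottle, 48 mm across, 110 mm tall, on the counter to the right of the rack; origin: centre of its underside
- mortar: bystander: white mortar bowl, 100 mm across, 60 mm tall, on the counter at the right, nearer the robot; origin: centre of its underside
Not all that is in view belongs to the job. Several things have the shape of the keeper; the one meant has the colours described above.

How it is judged:
By the outcome, as a careful person would: the job done as asked, in the order asked, and still so for the second after the job is handed in, while the arm keeps its last pose, push and grip.
It also fails if it takes over 69 s, if anything falls off the work surface, if the arm or the gripper's body presses on something with over 40 N, if the wrist force passes 120 N, or if a joint passes its speed limit or range.

## Working session

There is one attempt and no reset: what is moved stays moved. The work goes in short steps, Python scripts to look and compute and a tool call to move; the robot and the scene stay as the last step left them, time stands still between calls to the robot, and variables do not carry over. Pictures are saved under pics/ and viewed, at most 10 in all, crops included, and the job is handed in when it is done.

Besides the shell and the picture viewer there is one more tool, called after "Emit:" in YAML: its name, and indented under it one key for each argument. carry_out: Moves the arm, as the interface text tells. Its arguments: {"type":"object","properties":{"plan":{"type":"array","items":{"type":"array"}}},"required":["plan"]}

```bash
mkdir -p pics; python3 - <<'E'
from plant import *
import cv2,numpy as np
s=get_state();print({k:np.round(v,4).tolist() for k,v in s.items()})
for n in("scene","top"):
    p,d=camera(n);cv2.imwrite(f"pics/{n}0.png",p);np.save(f"{n}0.npy",d)
    print(n,calibration(n))
a=np.hstack([cv2.imread("pics/scene0.png")]);
E
```

```text
{'time_s': 0.0, 'joint_pos': [-1.2509, 0.3218, -0.0701, 1.4517, 0.0226, 1.3708, -0.0569], 'qd': [0.0006, -0.001, 0.001, 0.0004, 0.0009, -0.0013, -0.0011], 'joint_efforts': [-0.0003, -49.1285, -0.4042, -31.2525, -0.064, 0.0441, 0.0002], 'position': [0.1955, 0.6193, 0.2215], 'eef_rot': [-0.0001, 0.1523, 0.9883, -0.001], 'ft_force': [-0.2312, 0.3406, -0.1184], 'ft_torque': [0.0045, -0.0527, 0.004], 'finger_force': 0.0, 'grip_width': 0.0874}
scene {'camera_matrix': array([[348.06692549,   0.        , 256.46033179],
       [  0.        , 348.06692549, 194.78122629],
       [  0.        ,   0.        ,   1.        ]]), 'rvec': array([ 2.14069715,  1.50180907, -0.44538656]), 'tvec': array([-0.23040176, -0.44778947,  1.43478902])}
top {'camera_matrix': array([[432.78398124,   0.        , 255.49681555],
       [  0.        , 432.78398124, 183.75078359],
       [  0.        ,   0.        ,   1.        ]]), 'rvec': array([ 2.11258482, -2.11508613,  0.22342943]), 'tvec': array([-0.0131139 ,  0.63545924,  1.11940147])}
```

View pics/scene0.png

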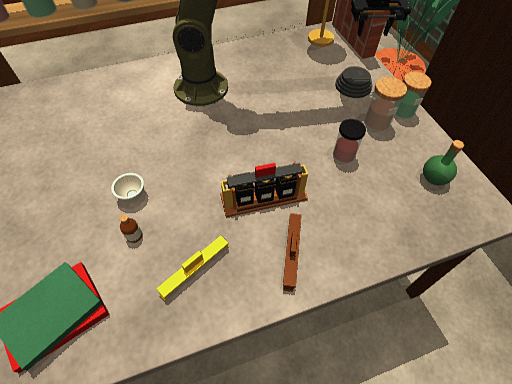

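View pics/top0.png

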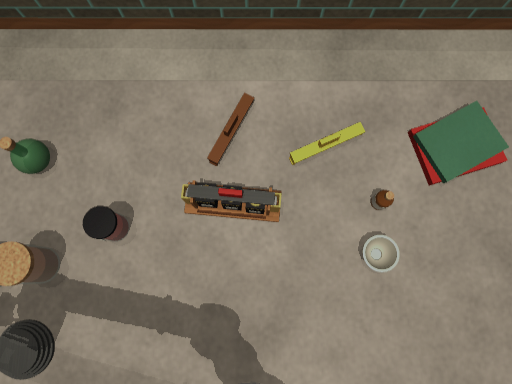

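The scene view shows the rack with its red-gripped keeper at scene (265,190) and top (232,198). The yellow and brown bars are decoys at top (328,143) and (231,129). The jar is at top (102,223), the bottle at (384,199) and the mortar at (381,253). Next I'll measure these.

```bash
cat >h.py <<'E'
from plant import *
import cv2,numpy as np
from scipy.spatial.transform import Rotation as R
def world(n,d):
    c=calibration(n);K=c["camera_matrix"];v,u=np.mgrid[:384,:512]
    p=np.stack([(u-K[0,2])/K[0,0]*d,(v-K[1,2])/K[1,1]*d,d],-1)
    return (p-c["tvec"])@R.from_rotvec(c["rvec"]).as_matrix()
def rect(P):
    (c,s,a)=cv2.minAreaRect((P[:,:2]*1000).astype(np.float32));return np.round(c,1),np.round(s,1),round(a,2)
def pca(P):
    Q=P[:,:2]-P[:,:2].mean(0);w,v=np.linalg.eigh(Q.T@Q);a=v[:,1]*np.sign(v[1,1]);return np.round(np.degrees(np.arctan2(-a[0],a[1])),2)
def tool():
    s=get_state();w,x,y,z=s["eef_rot"];return s,np.array(s["position"]),R.from_quat([x,y,z,w])
E
python3 - <<'E'
from h import *
for n in("top","scene"):
    p=cv2.imread(f"pics/{n}0.png").astype(int);W=world(n,np.load(f"{n}0.npy"));z=W[...,2]
    near=(np.hypot(W[...,0]-.62,W[...,1]-0.05)<.4)
    b,g,r=p[...,0],p[...,1],p[...,2]
    red=(r>110)&(g<60)&(b<60)&(z>.13)&(z<.19)
    P=W[red];print(n,"grip",len(P),np.round(np.median(P,0),4),rect(P),pca(P), P[:,2].max())
    c=np.median(P,0)
    loc=np.hypot(W[...,0]-c[0],W[...,1]-c[1])<.16
    m=loc&(z>.115)&(z<.135);P=W[m];print("strip",len(P),np.round(P.mean(0),4),rect(P),pca(P))
    m=loc&(z>.095)&(z<.17);P=W[m];print("tops",len(P),np.round(P.mean(0),4),rect(P),pca(P))
    m=loc&(z>.008)&(z<.17);P=W[m];print("rack",len(P),rect(P),pca(P))
    # clusters
    m=((z>.02)&(z<.3)).astype(np.uint8);k,l,st,ce=cv2.connectedComponentsWithStats(m)
    for i in range(1,k):
        if st[i,4]>60:
            P=W[l==i];print(i,st[i,:5],rect(P),"zmax",round(np.percentile(P[:,2],98),3))
E
```

```text
top grip 139 [0.5947 0.0503 0.162 ] (array([596. ,  51.4]), array([58.6, 14.1]), 83.93) -5.87 0.1668643447726904
strip 1061 [0.595  0.0502 0.1237] (array([596.4,  51.1]), array([225.5,  58.6]), 84.53) -5.9
tops 1776 [0.5939 0.0514 0.1225] (array([596.1,  51.2]), array([262.1,  59.2]), 84.53) -6.34
rack 3276 (array([620.1,  48.7]), array([269.5, 257. ]), 85.02) -12.13
1 [207  92  48  72 913] (array([809.1,  57.3]), array([ 35.1, 226.4]), 62.04) zmax 0.081
2 [ 410  100   99   84 4934] (array([ 764.2, -598.2]), array([188.6, 239.6]), 19.78) zmax 0.06
3 [290 122  76  41 940] (array([ 763.9, -220.7]), array([ 35.8, 227.2]), 23.93) zmax 0.081
4 [   0  137   50   37 1270] (array([717.3, 614.2]), array([87. , 98.2]), 58.35) zmax 0.177
5 [ 181  180  101   35 2154] (array([601.2,  50.7]), array([262.1,  69.8]), 84.55) zmax 0.163
6 [372 190  22  19 337] (array([ 594.3, -361.7]), array([47.6, 42.5]), 26.98) zmax 0.113
7 [  83  205   45   36 1230] (array([523.8, 381.8]), array([83.8, 82.5]), 12.89) zmax 0.14
25 [363 235  37  37 825] (array([ 448.3, -347.8]), array([97.7, 95.2]), 89.95) zmax 0.063
[... 1423 characters left out ...]
.9, 380.4]), array([81.9, 83.6]), 67.12) zmax 0.137
14 [ 423  140   41   45 1015] (array([729.5, 608.6]), array([98.6, 78.4]), 34.51) zmax 0.175
15 [ 221  162   87   46 2530] (array([600.2,  51. ]), array([262.9,  61.4]), 84.5) zmax 0.16
16 [111 173  33  29 615] (array([ 452.8, -348.8]), array([97.2, 97.5]), 80.46) zmax 0.062
34 [283 213  18  76 898] (array([811.7,  56.8]), array([ 34.2, 227. ]), 62.08) zmax 0.079
35 [120 214  21  27 386] (array([ 605. , -364.8]), array([38.8, 48. ]), 10.96) zmax 0.11
36 [ 156  235   73   63 1077] (array([ 766.7, -220.7]), array([ 36.4, 225.4]), 24.24) zmax 0.079
37 [   0  261  107  111 6610] (array([ 767.3, -598.3]), array([190.4, 237.8]), 19.95) zmax 0.058
```

```bash
cat >>h.py <<'E'
C=np.array([.597,.051]);YAW=np.radians(-5.6)
def rk(x,y,z):  # rack coords (m) to world
    c,s=np.cos(YAW),np.sin(YAW);return np.array([C[0]+c*x-s*y,C[1]+s*x+c*y,z])
def go(t,yaw=None):
    # shift (mm) / turn in tool axes so TCP gets to t, tool down, tool y at angle yaw (rad)
    yaw=YAW if yaw is None else yaw
    s,p,r=tool();y=np.array([np.cos(yaw),np.sin(yaw),0]);z=np.array([0,0,-1.]);T=np.stack([np.cross(y,z),y,z],1)
    print("t",round(s["time_s"],2),"at",np.round(p,4),"shift",np.round(r.inv().apply(np.array(t)-p)*1000,1),"turn",np.round((r.inv()*R.from_matrix(T)).as_rotvec(),4))
E
python3 -c "
from h import *
go(rk(0,0,.23))"
```

```text
t 0.1 at [0.1956 0.6194 0.2216] shift [-553.9 -421.2   -7.6] turn [-1.3000e-03  1.2000e-03  1.3628e+00]
```

Emit:
carry_out:
  plan:
    - [87,[-554,-421,-8],[0,0,1.363]]
    - [87,[-554,-421,-8],[0,0,1.363]]
    - [87,[-554,-421,-8],[0,0,1.363]]
    - [87,[-554,-421,-8],[0,0,1.363]]
    - [87,[-554,-421,-8],[0,0,1.363]]
    - [87,[-554,-421,-8],[0,0,1.363]]
    - [87,[-554,-421,-8],[0,0,1.363]]
    - [87,[-554,-421,-8],[0,0,1.363]]
    - [87,[-554,-421,-8],[0,0,1.363]]
    - [87,[-554,-421,-8],[0,0,1.363]]
    - [87,[-554,-421,-8],[0,0,1.363]]
    - [87,[-554,-421,-8],[0,0,1.363]]

```text
time_s: 1.1
position: [0.4848, 0.2096, 0.2282]
eef_rot: [-0.0, 0.742, 0.67, 0.0]
ft_force: [0.2, 0.9, 0.3]
grip_width: 0.087
finger_force: 0.0
```

```bash
python3 -c "
from h import *
go(rk(0,0,.23))"
```

```text
t 1.1 at [0.4848 0.2096 0.2282] shift [-146.2  127.8   -1.8] turn [-0.0001 -0.0003 -0.005 ]
```

Emit:
carry_out:
  plan:
    - [87,[-146,128,-2],[0,0,-0.005]]
    - [87,[-146,128,-2],[0,0,-0.005]]
    - [87,[-146,128,-2],[0,0,-0.005]]
    - [87,[-146,128,-2],[0,0,-0.005]]
    - [87,[-146,128,-2],[0,0,-0.005]]
    - [87,[-146,128,-2],[0,0,-0.005]]
    - [87,[-146,128,-2],[0,0,-0.005]]

```text
time_s: 1.68
position: [0.5976, 0.0514, 0.2297]
eef_rot: [0.0, 0.741, 0.672, -0.001]
ft_force: [-0.1, 1.5, 0.1]
grip_width: 0.0872
finger_force: 0.0
```

```bash
python3 - <<'E'
from h import *
go(rk(0,0,.23))
c=calibration("wrist");p,d=camera("wrist");cv2.imwrite("pics/w1.png",p);np.save("w1.npy",d);print(c)
print(d[192,256], [np.round(get_state()[k],3) for k in("joint_pos","ft_force")])
E
```

```text
t 1.68 at [0.5976 0.0514 0.2297] shift [-0.5 -0.5 -0.3] turn [-0.0009  0.0011  0.0004]
{'camera_matrix': array([[297.31863964,   0.        , 262.19719795],
       [  0.        , 297.31863964, 194.22941579],
       [  0.        ,   0.        ,   1.        ]]), 'rvec': array([-2.83478738,  0.13596707,  0.02329643]), 'tvec': array([-0.59019974,  0.06479493,  0.43193926])}
0.24035752 [array([-0.581,  0.225,  0.527,  1.59 , -0.115,  1.359, -0.134]), array([-0.586,  0.791,  0.406])]
```

View pics/w1.png

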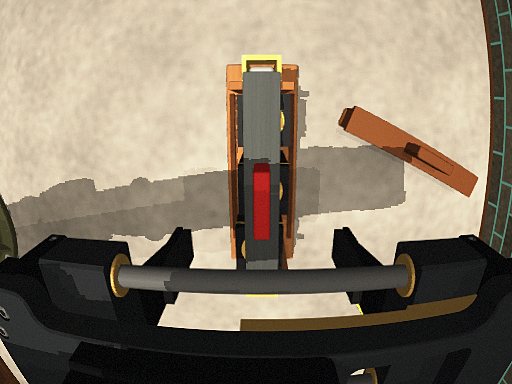

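The wrist view shows the red grip at (262,200), centred between the fingertips at about (185,240) and (340,240), with the rack running vertically. I'll refine the grip pose from this view.

```bash
cat >>h.py <<'E'
def worldw(c,d):
    K=c["camera_matrix"];v,u=np.mgrid[:384,:512];a=(u-K[0,2])/K[0,0];b=(v-K[1,2])/K[1,1];th=np.hypot(a,b)+1e-9
    k=np.tan(th)/th
    return (np.stack([a*k*d,b*k*d,d],-1)-c["tvec"])@R.from_rotvec(c["rvec"]).as_matrix()
E
python3 - <<'E'
from h import *
p=cv2.imread("pics/w1.png").astype(int);W=worldw(calibration("wrist"),np.load("w1.npy"));z=W[...,2]
b,g,r=p[...,0],p[...,1],p[...,2]
m=(r>110)&(g<60)&(b<60)&(z>.156);P=W[m];print(len(P),np.median(P,0),rect(P),pca(P))
uv=np.mgrid[:384,:512];reg=(uv[0]<240)&(uv[1]>200)&(uv[1]<320)
m=reg&(abs(z-.124)<.004)&(abs(r-b)<30);P=W[m];print("strip",len(P),np.median(P,0),rect(P),pca(P))
m=reg&(z>.004)&(z<.03)&(r>b+50);P=W[m];print("board",len(P),rect(P),pca(P))
m=reg&(z>.1)&(r>150)&(g>130)&(b<100);P=W[m];print("brass",len(P),rect(P),pca(P))
E
```

```text
1086 [0.59702398 0.05546415 0.16199543] (array([598.9,  80. ]), array([112.1,  13. ]), 85.12) -5.07
strip 4839 [0.60297586 0.1080138  0.12404825] (array([599.7,  85.6]), array([161.4,  34.3]), 85.02) -4.89
board 2436 (array([597.9,  69.2]), array([238.9,  90.1]), 84.81) -3.06
brass 244 (array([597.7, 112.6]), array([131.2,  59.4]), 79.67) 16.53
```

Emit:
carry_out:
  plan:
    - [87,[0,-0.5,40],[0,0,-0.0105]]
    - [87,[0,-0.5,75],[0,0,-0.0105]]
    - [87,[0,-0.5,98],[0,0,-0.0105]]
    - [87,[0,-0.5,98],[0,0,-0.0105]]
    - [0,[0,-0.5,98],[0,0,-0.0105]]
    - [0,[0,-0.5,98],[0,0,-0.0105]]
    - [0,[0,-0.5,98],[0,0,-0.0105]]
    - [0,[0,-0.5,98],[0,0,-0.0105]]
    - [0,[0,-0.5,98],[0,0,-0.0105]]
    - [0,[0,-0.5,98],[0,0,-0.0105]]
    - [0,[0,-0.5,98],[0,0,-0.0105]]
    - [0,[0,-0.5,98],[0,0,-0.0105]]

```text
time_s: 2.73
position: [0.597, 0.0537, 0.1326]
eef_rot: [0.0, 0.736, 0.677, 0.0]
ft_force: [-0.7, 0.2, -1.2]
grip_width: 0.0416
finger_force: 0.0
```

Emit:
carry_out:
  plan:
    - [0,[0,0,0],[0,0,0]]
    - [0,[0,0,0],[0,0,0]]
    - [0,[0,0,0],[0,0,0]]
    - [0,[0,0,0],[0,0,0]]
    - [0,[0,0,0],[0,0,0]]
    - [0,[0,0,0],[0,0,0]]
    - [0,[0,0,0],[0,0,0]]
    - [0,[0,0,0],[0,0,0]]

```text
time_s: 3.4
position: [0.5968, 0.0537, 0.1323]
eef_rot: [0.0, 0.736, 0.677, -0.0]
ft_force: [0.6, -0.6, -0.7]
grip_width: 0.0143
finger_force: 30.0
```

Emit:
carry_out:
  plan:
    - [0,[0,0,-2],[0,0,0]]
    - [0,[0,0,-4],[0,0,0]]
    - [0,[0,0,-6],[0,0,0]]
    - [0,[0,0,-8],[0,0,0]]
    - [0,[0,0,-11],[0,0,0]]
    - [0,[0,0,-14],[0,0,0]]
    - [0,[0,0,-17],[0,0,0]]
    - [0,[0,0,-20],[0,0,0]]
    - [0,[0,0,-20],[0,0,0]]

```text
time_s: 4.15
position: [0.5979, 0.0538, 0.1543]
eef_rot: [0.001, 0.736, 0.677, 0.001]
ft_force: [-0.1, -0.2, -0.4]
grip_width: 0.0135
finger_force: 30.0
```

```bash
python3 - <<'E'
from h import *
s=get_state();print(s["ft_force"],s["grip_width"])
c=calibration("wrist");p,d=camera("wrist");cv2.imwrite("pics/w2.png",p);W=worldw(c,d);z=W[...,2]
p=p.astype(int);b,g,r=p[...,0],p[...,1],p[...,2]
m=(r>110)&(g<60)&(b<60)&(z>.05);P=W[m];print(len(P),np.percentile(P[:,2],[5,50,95]) if len(P) else 0)
print(W[100:200:20,262])
E
```

```text
[-0.12231524 -0.17528515 -0.44517108] 0.013491300843689859
1804 [0.18273954 0.18392445 0.18500241]
[[0.60539899 0.13820279 0.14615474]
 [0.60446713 0.12676915 0.1461296 ]
 [0.6035235  0.11518559 0.14555248]
 [0.60257173 0.10352403 0.1459779 ]
 [0.60160464 0.09168319 0.14664792]]
```

Emit:
carry_out:
  plan:
    - [0,[0,0,-5],[0,0,0]]
    - [0,[0,0,-12],[0,0,0]]
    - [0,[0,0,-25],[0,0,0]]
    - [0,[0,0,-40],[0,0,0]]
    - [0,[0,0,-60],[0,0,0]]
    - [0,[0,0,-75],[0,0,0]]
    - [0,[0,0,-75],[0,0,0]]

```text
time_s: 4.78
position: [0.5992, 0.0537, 0.2322]
eef_rot: [0.002, 0.736, 0.677, 0.003]
ft_force: [1.3, 0.0, -1.5]
grip_width: 0.0136
finger_force: 30.0
```

Emit:
carry_out:
  plan:
    - [0,[0,-15,0],[0,0,0]]
    - [0,[0,-40,0],[0,0,0]]
    - [0,[0,-70,0],[0,0,0]]
    - [0,[0,-100,0],[0,0,0]]
    - [0,[0,-125,0],[0,0,0]]
    - [0,[0,-140,0],[0,0,0]]
    - [0,[0,-140,0],[0,0,0]]
    - [0,[0,-140,0],[0,0,0]]

```text
time_s: 5.45
position: [0.4573, 0.0654, 0.2276]
eef_rot: [0.0, 0.735, 0.678, 0.001]
ft_force: [1.3, 0.7, -1.1]
grip_width: 0.0138
finger_force: 30.0
```

```bash
sed -i 's/-5.6)/-5.0)/' h.py; python3 - <<'E'
from h import *
s=get_state();print(s["ft_force"],s["grip_width"],s["joint_pos"])
go([.457,.066,.0488])
c=calibration("wrist");p,d=camera("wrist");cv2.imwrite("pics/w3.png",p);W=worldw(c,d);z=W[...,2]
p=p.astype(int);b,g,r=p[...,0],p[...,1],p[...,2]
m=(r>110)&(g<60)&(b<60)&(z>.2);P=W[m];print(len(P),np.percentile(P[:,2],[5,50,95]) if len(P) else 0)
print(W[20:240:20,262])
E
```

```text
[ 1.2985404   0.69154789 -1.11774391] 0.013769812662211408 [-0.6868645  -0.11144801  0.45676696  1.90237727  0.04963316  1.33805622
 -0.32574048]
t 5.45 at [0.4573 0.0654 0.2276] shift [  0.3  -0.6 178.8] turn [ 0.0012 -0.0012  0.0055]
2179 [0.23608519 0.25713254 0.25836854]
[[ 0.4736452   0.26108466 -0.00067376]
 [ 0.47140549  0.23334146 -0.00146579]
 [ 0.46658015  0.17288515  0.21969385]
 [ 0.46565079  0.16138297  0.2188674 ]
 [ 0.46472201  0.14989065  0.21852709]
 [ 0.46379147  0.13838051  0.21826437]
 [ 0.4628637   0.12690481  0.21926435]
 [ 0.46190243  0.11502526  0.21838834]
 [ 0.46095855  0.10335706  0.21997455]
 [ 0.46004292  0.09203721  0.22320973]
 [ 0.4600538   0.0920805   0.25450294]]
```

View pics/w3.png

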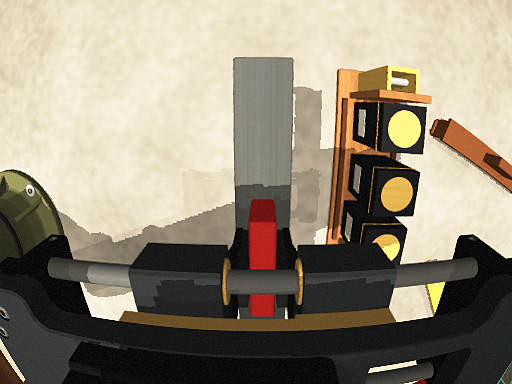

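The keeper is held level at (263,200) and all three tins are standing in the rack at right. I'll lower it now.

Emit:
carry_out:
  plan:
    - [0,[0,0,20],[0,0,0.005]]
    - [0,[0,0,50],[0,0,0.005]]
    - [0,[0,0,85],[0,0,0.005]]
    - [0,[0,0,115],[0,0,0.005]]
    - [0,[0,0,140],[0,0,0.005]]
    - [0,[0,0,158],[0,0,0.005]]
    - [0,[0,0,168],[0,0,0.005]]
    - [0,[0,0,173],[0,0,0.005]]
    - [0,[0,0,176],[0,0,0.005]]
    - [0,[0,0,177],[0,0,0.005]]
    - [0,[0,0,177],[0,0,0.005]]

```text
time_s: 6.42
position: [0.4583, 0.0655, 0.0511]
eef_rot: [0.0, 0.737, 0.675, 0.001]
ft_force: [0.2, 0.0, -2.3]
grip_width: 0.014
finger_force: 30.0
```

Emit:
carry_out:
  plan:
    - [0,[0,0,1],[0,0,0]]
    - [0,[0,0,1.5],[0,0,0]]
    - [0,[0,0,2],[0,0,0]]
    - [0,[0,0,2.5],[0,0,0]]
    - [0,[0,0,2.5],[0,0,0]]

```text
time_s: 6.83
position: [0.4578, 0.0655, 0.0486]
eef_rot: [0.0, 0.737, 0.676, 0.001]
ft_force: [-0.9, -0.0, 4.9]
grip_width: 0.0139
finger_force: 30.0
```

Emit:
carry_out:
  plan:
    - [80,[0,0,0],[0,0,0]]
    - [80,[0,0,0],[0,0,0]]
    - [80,[0,0,0],[0,0,0]]
    - [80,[0,0,0],[0,0,0]]
    - [80,[0,0,0],[0,0,0]]
    - [80,[0,0,0],[0,0,0]]
    - [80,[0,0,-15],[0,0,0]]
    - [80,[0,0,-50],[0,0,0]]
    - [80,[0,0,-90],[0,0,0]]
    - [80,[0,0,-130],[0,0,0]]
    - [80,[0,0,-160],[0,0,0]]
    - [80,[0,0,-160],[0,0,0]]

```text
time_s: 7.83
position: [0.4612, 0.0661, 0.2145]
eef_rot: [0.002, 0.737, 0.675, 0.006]
ft_force: [1.7, 0.4, -0.8]
grip_width: 0.0784
finger_force: 0.0
```

```bash
python3 - <<'E'
from h import *
p,d=camera("top");cv2.imwrite("pics/t4.png",p);W=world("top",d);z=W[...,2];p=p.astype(int)
b,g,r=p[...,0],p[...,1],p[...,2]
m=(r>100)&(g<60)&(b<60)&(abs(z-.08)<.02)&(abs(W[...,0]-.5)<.1);print("red",m.sum(),np.median(W[m],0) if m.any() else 0)
C3=rk(0,0,0)
loc=np.hypot(W[...,0]-C3[0],W[...,1]-C3[1])<.15
m=loc&(r>130)&(g>100)&(b<120)&(abs(z-.112)<.006)
k,l,st,ce=cv2.connectedComponentsWithStats(m.astype(np.uint8))
for i in range(1,k):
    if st[i,4]>15:
        P=W[l==i];print(st[i],np.round(P.mean(0),4),rect(P))
for y in(.066,0,-.066):print(rk(0,y,.112))
go(rk(0,.066,.2))
E
```

```text
red 26 [ 0.58613201 -0.35484373  0.07966033]
[192 180   4   7  16] [0.6278 0.1493 0.1151] (array([627.4, 149.2]), array([ 6.1, 17.2]), 80.74)
[181 184  12  18  51] [0.6039 0.1703 0.1104] (array([602.7, 166.9]), array([47.8, 30. ]), 2.1)
[198 185  15  14 138] [0.607  0.1195 0.1127] (array([606.8, 119.5]), array([31.3, 36.1]), 30.11)
[225 188  13   9 100] [0.6031 0.0499 0.1129] (array([603.8,  50.4]), array([22.5, 31.6]), 0.17)
[269 188  13  19  60] [ 0.5908 -0.0655  0.1107] (array([590.3, -64.7]), array([31.7, 46.9]), 89.95)
[249 192  14  14 154] [ 0.5871 -0.0139  0.1129] (array([586.3, -13.7]), array([35.2, 34.1]), 0.47)
[268 197   3  11  18] [ 0.5772 -0.048   0.1158] (array([576.4, -48.7]), array([ 5.3, 26.7]), 89.47)
[0.60275228 0.11674885 0.112     ]
[0.597 0.051 0.112]
[ 0.59124772 -0.01474885  0.112     ]
t 7.88 at [0.4597 0.0659 0.2113] shift [ 63.1 138.   12.5] turn [ 0.0066 -0.0036 -0.0002]
```

View pics/t4.png

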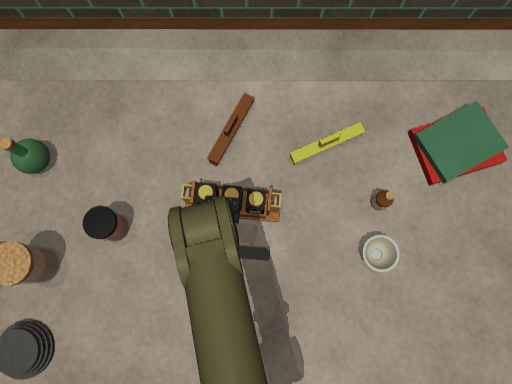

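The keeper now stands in front of the rack, its end visible at top (255,253). The tin lids are at (207,191), (231,193) and (256,199). I'll use the wrist view for finer lid positions.

```bash
cat >>h.py <<'E'
def lids(name=None):
    c=calibration("wrist");p,d=camera("wrist")
    if name:cv2.imwrite(name,p)
    W=worldw(c,d);z=W[...,2];p=p.astype(int);b,g,r=p[...,0],p[...,1],p[...,2]
    loc=np.hypot(W[...,0]-C[0],W[...,1]-C[1])<.1
    m=loc&(r>130)&(g>100)&(b<140)&(z>.107)
    k,l,st,ce=cv2.connectedComponentsWithStats(m.astype(np.uint8))
    for i in range(1,k):
        if st[i,4]>100:
            P=W[l==i];q=P.mean(0);e=q[:2]-C;cc,ss=np.cos(YAW),np.sin(YAW)
            print("lid",st[i],np.round(q,4),rect(P),"rack mm",np.round([1e3*(cc*e[0]+ss*e[1]),1e3*(-ss*e[0]+cc*e[1])],1))
    m=loc&(abs(z-.112)<.004)&(r<90);return p,W
E
python3 - <<'E'
from h import *
lids("pics/w5.png")
E
```

```text
lid [ 391  111   35   39 1057] [0.6052 0.1184 0.1125] (array([605.7, 118. ]), array([37.8, 37.9]), 31.14) rack mm [ 2.3 67.9]
lid [384 181  33  36 921] [0.5981 0.0504 0.1126] (array([598.5,  50.5]), array([38. , 37.1]), 18.35) rack mm [ 1.2 -0.5]
lid [371 240  24  26 270] [ 0.578  -0.008   0.1149] (array([545.4,  35. ]), array([ 32.4, 138.9]), 41.31) rack mm [-13.8 -60.4]
```

Emit:
carry_out:
  plan:
    - [80,[0,0,-10],[0,0,0]]
    - [80,[20,40,-15],[0,0,0]]
    - [80,[40,75,-15],[0,0,0]]
    - [80,[55,105,-15],[0,0,0]]
    - [80,[63,130,-15],[0,0,0]]
    - [80,[63,138,-15],[0,0,0]]
    - [80,[63,138,-15],[0,0,0]]
    - [80,[63,138,-15],[0,0,0]]

```text
time_s: 8.6
position: [0.5992, 0.1149, 0.2214]
eef_rot: [-0.0, 0.738, 0.675, -0.002]
ft_force: [-0.1, -0.5, -0.4]
grip_width: 0.0798
finger_force: 0.0
```

```bash
python3 - <<'E'
from h import *
go(rk(0,.066,.06))
lids("pics/w6.png")
E
```

```text
t 8.6 at [0.5992 0.1149 0.2214] shift [  2.5   3.9 161.4] turn [-0.0031  0.0021 -0.0014]
lid [ 249  169   40   38 1201] [0.6057 0.1185 0.1127] (array([605.9, 118.2]), array([37.1, 37.3]), 84.15) rack mm [ 2.8 68. ]
lid [249 236  37  32 914] [0.5988 0.0504 0.1126] (array([598.6,  49.8]), array([37.2, 37.2]), 67.39) rack mm [ 1.9 -0.4]
lid [246 294  34  20 575] [ 0.5887 -0.0093  0.1221] (array([596.5,  54. ]), array([176. ,  37.5]), 83.39) rack mm [ -3.  -60.8]
```

View pics/w6.png

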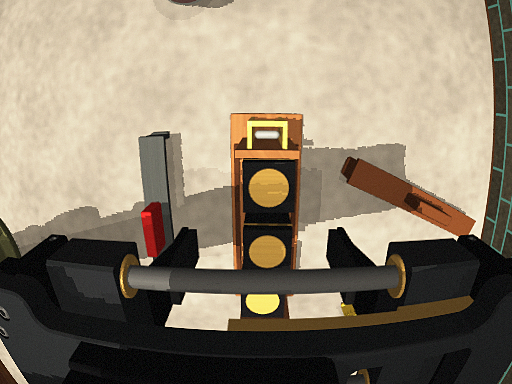

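The wrist view shows the keeper standing upright at (155,195). The left tin's lid is at (269,188), the middle's at (267,252) and the right's at (263,302). I'll grasp the left tin now.

Emit:
carry_out:
  plan:
    - [80,[4,6,0],[0,0,0]]
    - [80,[4,6,25],[0,0,0]]
    - [80,[4,6,60],[0,0,0]]
    - [80,[4,6,95],[0,0,0]]
    - [80,[4,6,125],[0,0,0]]
    - [80,[4,6,150],[0,0,0]]
    - [80,[4,6,162],[0,0,0]]
    - [80,[4,6,162],[0,0,0]]
    - [40,[4,6,162],[0,0,0]]
    - [40,[4,6,162],[0,0,0]]
    - [40,[4,6,162],[0,0,0]]
    - [40,[4,6,162],[0,0,0]]

```text
time_s: 9.65
position: [0.6079, 0.1198, 0.0627]
eef_rot: [0.001, 0.737, 0.675, 0.002]
ft_force: [0.1, -0.7, -0.3]
grip_width: 0.0608
finger_force: 0.0
```

Emit:
carry_out:
  plan:
    - [40,[0,0,0],[0,0,0]]
    - [40,[0,0,0],[0,0,0]]
    - [40,[0,0,0],[0,0,0]]
    - [40,[0,0,0],[0,0,0]]
    - [40,[0,0,0],[0,0,0]]
    - [40,[0,0,0],[0,0,0]]

```text
time_s: 10.15
position: [0.6065, 0.1198, 0.0617]
eef_rot: [-0.0, 0.737, 0.676, 0.0]
ft_force: [-3.1, -0.9, 6.9]
grip_width: 0.05
finger_force: 30.0
```

Emit:
carry_out:
  plan:
    - [40,[0,0,-3],[0,0,0]]
    - [40,[0,0,-8],[0,0,0]]
    - [40,[0,0,-16],[0,0,0]]
    - [40,[0,0,-26],[0,0,0]]
    - [40,[0,0,-36],[0,0,0]]
    - [40,[0,0,-43],[0,0,0]]
    - [40,[0,0,-45],[0,0,0]]
    - [40,[0,0,-45],[0,0,0]]
    - [40,[0,0,-45],[0,0,0]]
    - [40,[0,0,-45],[0,0,0]]
    - [40,[0,0,-45],[0,0,0]]
    - [40,[0,0,-45],[0,0,0]]

```text
time_s: 11.15
position: [0.6063, 0.1194, 0.1053]
eef_rot: [-0.0, 0.737, 0.676, -0.0]
ft_force: [-0.2, 0.0, -2.1]
grip_width: 0.05
finger_force: 30.0
```

```bash
cat >>h.py <<'E'
def heft(n=14):
    F=[];E=[]
    for i in range(n):
        camera("top");s=get_state();F.append(np.r_[s["ft_force"],s["ft_torque"]]);E.append(s["joint_efforts"])
    print("F",np.round(np.mean(F,0),3),"sd",np.round(np.std(F,0),2),"tau",np.round(np.mean(E,0),3),"w",s["grip_width"],"pos",np.round(s["position"],4),s["time_s"])
E
python3 -c "
from h import *
heft()"
```

```text
F [ 0.121  0.137 -2.465 -0.079  0.051 -0.005] sd [0.54 0.5  0.42 0.03 0.03 0.03] tau [-2.0000e-03 -4.5598e+01  5.6770e+00 -2.9578e+01 -5.8000e-02  2.7000e-02
  0.0000e+00] w 0.04973076345078919 pos [0.6066 0.1195 0.1058] 11.85
```

Emit:
carry_out:
  plan:
    - [40,[0,0,8],[0,0,0]]
    - [40,[0,0,20],[0,0,0]]
    - [40,[0,0,31],[0,0,0]]
    - [40,[0,0,38],[0,0,0]]
    - [40,[0,0,41],[0,0,0]]
    - [40,[0,0,43],[0,0,0]]
    - [40,[0,0,44],[0,0,0]]
    - [40,[0,0,44.5],[0,0,0]]
    - [40,[0,0,44.5],[0,0,0]]

```text
time_s: 12.6
position: [0.6072, 0.1195, 0.0617]
eef_rot: [0.0, 0.737, 0.675, 0.001]
ft_force: [0.3, 0.2, -1.3]
grip_width: 0.0502
finger_force: 30.0
```

Emit:
carry_out:
  plan:
    - [40,[0,0,0.5],[0,0,0]]
    - [40,[0,0,0.7],[0,0,0]]
    - [40,[0,0,0.7],[0,0,0]]

```text
time_s: 12.85
position: [0.6073, 0.1195, 0.0617]
eef_rot: [0.0, 0.737, 0.675, 0.001]
ft_force: [-2.1, 0.1, 5.5]
grip_width: 0.0499
finger_force: 30.0
```

Emit:
carry_out:
  plan:
    - [80,[0,0,0],[0,0,0]]
    - [80,[0,0,0],[0,0,0]]
    - [80,[0,0,0],[0,0,0]]
    - [80,[0,0,0],[0,0,0]]
    - [80,[0,0,0],[0,0,0]]
    - [80,[0,0,-15],[0,0,0]]
    - [80,[0,0,-50],[0,0,0]]
    - [80,[0,0,-85],[0,0,0]]
    - [80,[-20,0,-110],[0,0,0]]
    - [80,[-50,-1,-110],[0,0,0]]
    - [80,[-70,-1.5,-110],[0,0,0]]
    - [80,[-70,-1.5,-110],[0,0,0]]

```text
time_s: 13.85
position: [0.5991, 0.0433, 0.1717]
eef_rot: [0.001, 0.74, 0.673, -0.0]
ft_force: [0.8, -0.7, -0.6]
grip_width: 0.0796
finger_force: 0.0
```

```bash
python3 - <<'E'
from h import *
lids("pics/w7.png"); heft(6); go([.5988,.050,.062])
E
```

```text
lid [226  70  64   5 213] [0.6064 0.1486 0.1159] (array([606.5, 148.9]), array([ 3.2, 45.3]), 84.83) rack mm [ 0.9 98.1]
lid [ 236  179   49   46 1741] [0.5987 0.0508 0.1138] (array([608.4,  75.4]), array([93. , 37.6]), 69.15) rack mm [ 1.7 -0.1]
lid [234 254  43  16 521] [ 5.896e-01 -4.000e-04  1.189e-01] (array([593.1,  33.3]), array([88.1, 36.6]), 84.02) rack mm [ -2.9 -51.9]
lid [119 260  11  38 118] [0.5594 0.0794 0.2626] (array([579.9, 101. ]), array([73.3,  7.9]), 47.81) rack mm [-40.  25.]
lid [395 261  11  37 114] [0.6468 0.0701 0.2615] (array([646.8,  68.8]), array([12.2,  2. ]), 88.16) rack mm [48.  23.3]
lid [130 275  38  15 357] [0.5668 0.0764 0.2592] (array([587.2,  96.8]), array([69.2, 12. ]), 44.94) rack mm [-32.3  22.7]
F [-0.084  0.43   0.062 -0.055  0.086  0.007] sd [0.44 0.75 0.63 0.03 0.02 0.03] tau [ 8.3500e-01 -4.0527e+01  5.2020e+00 -2.9937e+01  4.5000e-02  3.5000e-02
  5.0000e-03] w 0.08015018147112724 pos [0.5989 0.0514 0.1702] 14.2
t 14.2 at [0.5989 0.0514 0.1702] shift [ -1.5   0.  108.2] turn [-0.0006 -0.0002  0.002 ]
```

View pics/w7.png

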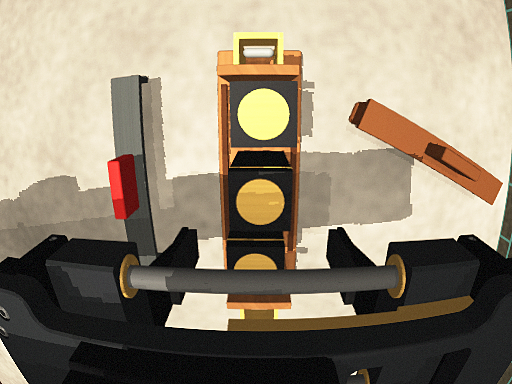

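The left tin is back and upright at (263,114), and the middle lid at (261,202) is centred. I'll take the middle tin next.

Emit:
carry_out:
  plan:
    - [80,[-1,0,20],[0,0,0]]
    - [80,[-1,0,50],[0,0,0]]
    - [80,[-1,0,80],[0,0,0]]
    - [80,[-1,0,100],[0,0,0]]
    - [80,[-1,0,108],[0,0,0]]
    - [80,[-1,0,108],[0,0,0]]
    - [40,[-1,0,108],[0,0,0]]
    - [40,[-1,0,108],[0,0,0]]
    - [40,[-1,0,108],[0,0,0]]
    - [40,[-1,0,108],[0,0,0]]
    - [40,[-1,0,108],[0,0,0]]
    - [40,[-1,0,108],[0,0,0]]

```text
time_s: 15.2
position: [0.599, 0.049, 0.0633]
eef_rot: [-0.0, 0.737, 0.676, 0.0]
ft_force: [-1.5, 0.5, 3.9]
grip_width: 0.0495
finger_force: 29.9
```

Emit:
carry_out:
  plan:
    - [40,[0,0,0],[0,0,0]]
    - [40,[0,0,0],[0,0,0]]
    - [40,[0,0,0],[0,0,0]]
    - [40,[0,0,0],[0,0,0]]
    - [40,[0,0,0],[0,0,0]]
    - [40,[0,0,0],[0,0,0]]

```text
time_s: 15.7
position: [0.599, 0.0491, 0.0633]
eef_rot: [-0.0, 0.737, 0.676, 0.0]
ft_force: [-2.3, 0.9, 5.3]
grip_width: 0.0501
finger_force: 29.9
```

Emit:
carry_out:
  plan:
    - [40,[0,0,-3],[0,0,0]]
    - [40,[0,0,-8],[0,0,0]]
    - [40,[0,0,-16],[0,0,0]]
    - [40,[0,0,-26],[0,0,0]]
    - [40,[0,0,-36],[0,0,0]]
    - [40,[0,0,-43],[0,0,0]]
    - [40,[0,0,-45],[0,0,0]]
    - [40,[0,0,-45],[0,0,0]]
    - [40,[0,0,-45],[0,0,0]]
    - [40,[0,0,-45],[0,0,0]]
    - [40,[0,0,-45],[0,0,0]]
    - [40,[0,0,-45],[0,0,0]]

```text
time_s: 16.7
position: [0.5986, 0.0489, 0.1071]
eef_rot: [-0.0, 0.737, 0.676, -0.0]
ft_force: [-0.3, -0.1, -2.3]
grip_width: 0.0498
finger_force: 29.9
```

```bash
python3 -c "
from h import *
heft()"
```

```text
F [ 4.200e-02  1.800e-02 -1.951e+00 -8.800e-02  5.800e-02 -1.000e-03] sd [0.53 0.62 0.56 0.03 0.03 0.02] tau [-2.0000e-03 -4.2747e+01  5.4250e+00 -2.9299e+01 -6.0000e-02  3.6000e-02
 -0.0000e+00] w 0.050046432861315736 pos [0.5989 0.0489 0.1076] 17.4
```

Emit:
carry_out:
  plan:
    - [40,[0,0,8],[0,0,0]]
    - [40,[0,0,20],[0,0,0]]
    - [40,[0,0,31],[0,0,0]]
    - [40,[0,0,38],[0,0,0]]
    - [40,[0,0,41],[0,0,0]]
    - [40,[0,0,43],[0,0,0]]
    - [40,[0,0,44],[0,0,0]]
    - [40,[0,0,44.7],[0,0,0]]
    - [40,[0,0,45],[0,0,0]]
    - [40,[0,0,45],[0,0,0]]

```text
time_s: 18.23
position: [0.599, 0.0488, 0.0633]
eef_rot: [-0.0, 0.737, 0.675, 0.0]
ft_force: [-3.2, 0.3, 3.7]
grip_width: 0.0498
finger_force: 29.9
```

Emit:
carry_out:
  plan:
    - [80,[0,0,0],[0,0,0]]
    - [80,[0,0,0],[0,0,0]]
    - [80,[0,0,0],[0,0,0]]
    - [80,[0,0,0],[0,0,0]]
    - [80,[0,0,0],[0,0,0]]
    - [80,[0,0,-15],[0,0,0]]
    - [80,[0,0,-50],[0,0,0]]
    - [80,[0,0,-85],[0,0,0]]
    - [80,[-20,-2,-110],[0,0,0]]
    - [80,[-45,-5,-110],[0,0,0]]
    - [80,[-65,-7,-110],[0,0,0]]
    - [80,[-65,-7,-110],[0,0,0]]

```text
time_s: 19.23
position: [0.5859, -0.0214, 0.1738]
eef_rot: [0.001, 0.74, 0.673, -0.0]
ft_force: [0.5, -0.8, -0.5]
grip_width: 0.0797
finger_force: 0.0
```

```bash
python3 - <<'E'
from h import *
heft(4);p,W=lids("pics/w8.png"); go([.586,-.015,.062])
E
```

```text
F [-0.192  0.527 -0.366 -0.058  0.049  0.014] sd [0.29 0.24 0.22 0.02 0.04 0.03] tau [  1.07  -38.197   5.171 -29.949   0.128   0.046   0.039] w 0.08005302355086742 pos [ 0.5864 -0.0139  0.1723] 19.4333
lid [ 240  187   48   45 1674] [ 0.5883 -0.0133  0.1135] (array([597.3,  15. ]), array([99.2, 37.4]), 72.6) rack mm [ -3.1 -64.8]
lid [120 260  10  38 113] [0.5457 0.0209 0.2621] (array([545.6,  19.8]), array([12.6,  2.1]), 86.6) rack mm [-48.5 -34.4]
lid [395 262  11  36 106] [0.634  0.013  0.2621] (array([634.,  12.]), array([13.2,  1.9]), 84.34) rack mm [ 40.2 -34.6]
t 19.48 at [ 0.5864 -0.0136  0.1722] shift [ -1.5  -0.2 110.2] turn [-0.0004 -0.0006  0.0018]
```

View pics/w8.png

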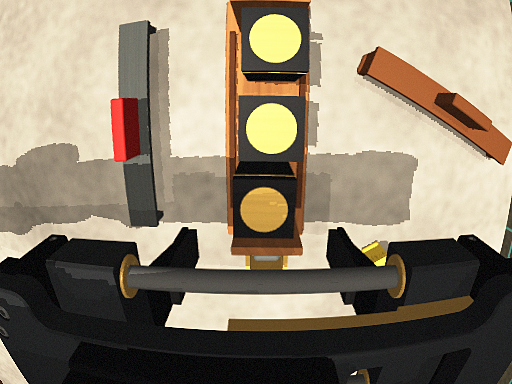

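All three tins stand in the rack, at (275,38), (271,128) and (264,210). The right lid is within about 1 mm of the tool axis, so I'll grasp it.

Emit:
carry_out:
  plan:
    - [80,[0,1,20],[0,0,0]]
    - [80,[0,1,50],[0,0,0]]
    - [80,[0,1,80],[0,0,0]]
    - [80,[0,1,101],[0,0,0]]
    - [80,[0,1,109],[0,0,0]]
    - [80,[0,1,109],[0,0,0]]
    - [40,[0,1,109],[0,0,0]]
    - [40,[0,1,109],[0,0,0]]
    - [40,[0,1,109],[0,0,0]]
    - [40,[0,1,109],[0,0,0]]
    - [40,[0,1,109],[0,0,0]]
    - [40,[0,1,109],[0,0,0]]

```text
time_s: 20.48
position: [0.5876, -0.0153, 0.0644]
eef_rot: [0.0, 0.737, 0.676, 0.0]
ft_force: [-1.5, 0.6, 1.6]
grip_width: 0.0496
finger_force: 29.9
```

Emit:
carry_out:
  plan:
    - [40,[0,0,0],[0,0,0]]
    - [40,[0,0,0],[0,0,0]]
    - [40,[0,0,0],[0,0,0]]
    - [40,[0,0,0],[0,0,0]]
    - [40,[0,0,0],[0,0,0]]
    - [40,[0,0,0],[0,0,0]]

```text
time_s: 20.98
position: [0.5876, -0.0153, 0.0644]
eef_rot: [0.0, 0.737, 0.675, 0.0]
ft_force: [-1.6, -0.3, 5.3]
grip_width: 0.0497
finger_force: 29.9
```

Emit:
carry_out:
  plan:
    - [40,[0,0,-3],[0,0,0]]
    - [40,[0,0,-8],[0,0,0]]
    - [40,[0,0,-16],[0,0,0]]
    - [40,[0,0,-26],[0,0,0]]
    - [40,[0,0,-36],[0,0,0]]
    - [40,[0,0,-43],[0,0,0]]
    - [40,[0,0,-45],[0,0,0]]
    - [40,[0,0,-45],[0,0,0]]
    - [40,[0,0,-45],[0,0,0]]
    - [40,[0,0,-45],[0,0,0]]
    - [40,[0,0,-45],[0,0,0]]
    - [40,[0,0,-45],[0,0,0]]

```text
time_s: 21.98
position: [0.5869, -0.0154, 0.1081]
eef_rot: [-0.0, 0.737, 0.676, -0.0]
ft_force: [0.4, -0.0, -4.1]
grip_width: 0.0499
finger_force: 29.9
```

```bash
python3 -c "
from h import *
heft()"
```

```text
F [-0.159 -0.177 -4.665 -0.108  0.054 -0.011] sd [0.53 0.53 0.49 0.02 0.03 0.03] tau [-1.0000e-03 -4.2019e+01  5.5130e+00 -3.0523e+01 -6.0000e-02  4.5000e-02
 -0.0000e+00] w 0.04994000160176255 pos [ 0.5873 -0.0153  0.1086] 22.6833
```

The right tin is the heaviest at about 0.48 kg, against 0.25 and 0.20 for the others. I'll stand it back as asked, then regrip and raise it.

Emit:
carry_out:
  plan:
    - [40,[0,0,8],[0,0,0]]
    - [40,[0,0,20],[0,0,0]]
    - [40,[0,0,31],[0,0,0]]
    - [40,[0,0,38],[0,0,0]]
    - [40,[0,0,41],[0,0,0]]
    - [40,[0,0,43],[0,0,0]]
    - [40,[0,0,44],[0,0,0]]
    - [40,[0,0,44.7],[0,0,0]]
    - [40,[0,0,45],[0,0,0]]
    - [40,[0,0,45],[0,0,0]]

```text
time_s: 23.52
position: [0.5871, -0.0154, 0.0644]
eef_rot: [-0.0, 0.737, 0.675, 0.0]
ft_force: [-4.6, 0.4, 3.6]
grip_width: 0.0498
finger_force: 29.9
```

Emit:
carry_out:
  plan:
    - [62,[0,0,0],[0,0,0]]
    - [62,[0,0,0],[0,0,0]]
    - [62,[0,0,0],[0,0,0]]
    - [62,[0,0,0],[0,0,0]]
    - [62,[0,0,0],[0,0,0]]
    - [62,[0,0,0],[0,0,0]]
    - [62,[0,0,0],[0,0,0]]
    - [62,[0,0,0],[0,0,0]]

```text
time_s: 24.18
position: [0.5874, -0.0154, 0.0636]
eef_rot: [0.0, 0.737, 0.676, 0.0]
ft_force: [0.3, -0.1, 0.1]
grip_width: 0.0617
finger_force: 0.0
```

Emit:
carry_out:
  plan:
    - [40,[0,0,0],[0,0,0]]
    - [40,[0,0,0],[0,0,0]]
    - [40,[0,0,0],[0,0,0]]
    - [40,[0,0,0],[0,0,0]]
    - [40,[0,0,0],[0,0,0]]
    - [40,[0,0,0],[0,0,0]]
    - [40,[0,0,0],[0,0,0]]
    - [40,[0,0,0],[0,0,0]]

```text
time_s: 24.85
position: [0.5871, -0.0153, 0.0636]
eef_rot: [-0.0, 0.737, 0.676, -0.0]
ft_force: [-0.7, -0.7, 1.1]
grip_width: 0.0498
finger_force: 29.9
```

Emit:
carry_out:
  plan:
    - [40,[0,0,-4],[0,0,0]]
    - [40,[0,0,-12],[0,0,0]]
    - [40,[0,0,-25],[0,0,0]]
    - [40,[0,0,-42],[0,0,0]]
    - [40,[0,0,-60],[0,0,0]]
    - [40,[0,0,-78],[0,0,0]]
    - [40,[0,0,-96],[0,0,0]]
    - [40,[0,0,-112],[0,0,0]]
    - [40,[0,0,-124],[0,0,0]]
    - [40,[0,0,-132],[0,0,0]]
    - [40,[0,0,-135],[0,0,0]]
    - [40,[0,0,-135],[0,0,0]]

```text
time_s: 25.85
position: [0.5875, -0.0153, 0.1992]
eef_rot: [0.0, 0.737, 0.676, 0.0]
ft_force: [0.4, -0.1, -5.0]
grip_width: 0.05
finger_force: 29.9
```

Emit:
carry_out:
  plan:
    - [40,[0,0,0],[0,0,0]]
    - [40,[0,0,0],[0,0,0]]
    - [40,[0,0,0],[0,0,0]]
    - [40,[0,0,0],[0,0,0]]
    - [40,[0,0,0],[0,0,0]]
    - [40,[0,0,0],[0,0,0]]
    - [40,[0,0,0],[0,0,0]]
    - [40,[0,0,0],[0,0,0]]

```text
time_s: 26.52
position: [0.5873, -0.0154, 0.1986]
eef_rot: [0.0, 0.737, 0.675, -0.0]
ft_force: [0.4, 0.3, -4.3]
grip_width: 0.0497
finger_force: 29.9
```

```bash
python3 - <<'E'
from h import *
heft(5);p,d=camera("scene");cv2.imwrite("pics/s9.png",cv2.resize(p[90:310,80:400],None,fx=2.3,fy=2.3))
E
```

```text
F [-2.020e-01 -2.550e-01 -4.611e+00 -8.800e-02  5.500e-02  1.000e-03] sd [0.14 0.27 0.22 0.02 0.03 0.02] tau [ 0.0000e+00 -3.9470e+01  4.2360e+00 -3.2799e+01 -6.5000e-02  3.9000e-02
 -0.0000e+00] w 0.05029838252096833 pos [ 0.5873 -0.0154  0.1987] 26.7667
```

View pics/s9.png

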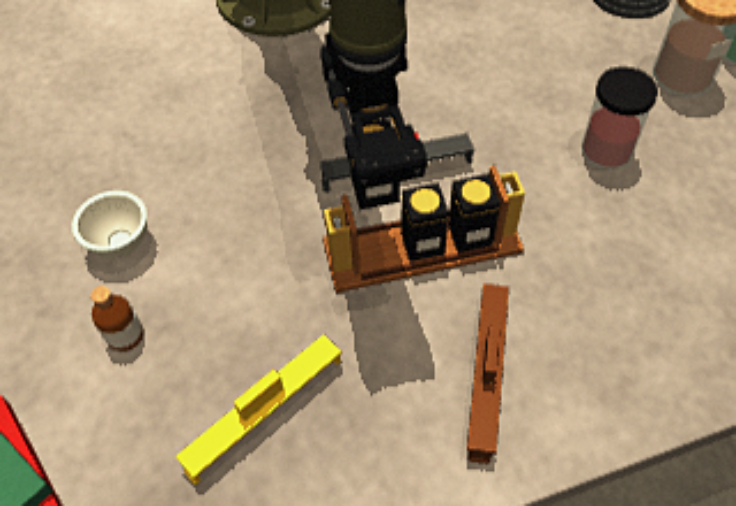

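The right tin is held up upright at (378,180). The other two stand in the rack at (425,220) and (475,212), and the keeper stands on the counter behind it. The jar, bottle and mortar have not moved, so I'll hand the job in.

```bash
python3 -c "
from plant import *
print(close_job())"
```

```text
the job is handed in; nothing more can be done
None
```

I handed the job in at about 27 s of the 69 s limit: the heaviest tin is the right one (about 0.48 kg, against 0.25 left and 0.20 middle), and the arm is holding it upright and still with its base about 147 mm up, above the other two lids at 112 mm; no verdict was shown.

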